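Set the reach of the bench lamp's telescoping boom

ROBOT

A 6-joint arm with a two-finger parallel gripper is mounted at the origin on the work surface. World frame = base frame: x ahead of the robot, y to its left, z up, the work surface at z = 0. Lengths are in m, angles in degrees, forces in N, time in s.
With the tool pointing down it reaches from about 0.25 to 0.725 m from the base axis. Payload 9.7 kg.
Tool frame: the origin (TCP) lies on the centre line of the jaws, within the pads' length; the fingertips stand 19 mm ahead of it and the grasp point (between the pads) is the TCP (bot.tcp_to_tips is the z of the fingertips in the tool frame, in m); z points along the fingers, y is the line along which they close (so a half turn about z gives the same grasp; the last joint's range is limited). The gripper opens to 85 mm and grips with 20 to 120 N. Pads are 22 mm wide; open, the fingers measure 114 mm over their backs; the gripper's body (76 mm by 85 mm) begins 54 mm behind the grasp point. The pads swing forward as they close: fully open they stand 13 mm farther back than shut.
Start: joints at [-73.74, 4.979, 10.078, 95.1, 0, 90], TCP at [0.154, -0.528, 0.215] pointing down, gripper open.
Joint ranges: [-179.16, 179.16], [-48.56, 103.87], [-65.8, 70.77], [-126.05, 130.52], [-82.76, 87.17], [-180, 180]. Speed limits (degrees/s): [127.2, 127.2, 147.25, 180, 180, 180].

INTERFACE

Orientations are given as [roll, pitch, yaw] about the fixed x, y, z axes, in that order (R = Rz(yaw) Ry(pitch) Rx(roll)).
In Python, from workcell import bot gives the robot as it stands. The module is installed in compiled form; this text tells all that it offers.
- The arm moves only by the tool play_rows, never from a script. Its argument "increments" is a list of rows, each an object with "slide": the shift along the tool's x, y, z in mm, a list of three; "angular": the turn, a rotation vector about the tool's x, y, z in degrees, a list of three; "claw": the opening, from -1 (shut) to 1 (fully open). In form: [{"slide": [x, y, z], "angular": [rx, ry, rz], "claw": claw}, ...]. A call has 1 to 8 rows; each row shifts and turns the commanded pose from where the row before left it, along the tool's axes as they then stand; what a row does not reach is not made up. A row lasts 1/10 s, in which the tool goes at most 50 mm and 8.59 degrees, less where a joint would pass 70% of its speed; a pose out of reach is approached as far as the arm can. A call is refused whole if a number of a shift passes 50 or a number of a turn 8.59, either way. A call with a gripper value outside its range is refused whole. The fingers move at their own pace and stop on an object; "squeeze" is the grip in N (left out, the last holds). Time passes only in rows, so rows that do not move let the fingers close. It gives the time, the measured TCP pose, the force, the opening and the grip force at its end, in the units of the state.
- bot.get_obs(): the state, without advancing time (a new reading comes with each control period).
- bot.camera(name): name is "scene" or "top" or "wrist"; returns the picture (480x640x3 uint8, red, green, blue); there is no depth.
- bot.camera_info(name): a dict with "fovy" (degrees; the focal length in pixels is half the picture's height over the tangent of half this angle, whatever the lens; pixels are square), "cx", "cy" (the principal point, pixels), "R" (3x3) and "t" (3): a world point X has camera coordinates R X + t. Camera axes: x right, y down, z forward; pixel columns grow to the right and rows downward; lengths in m; the calibration is good to about 2 mm. A picture is of the moment at which its call begins: read the wrist's pose just before it. camera_info takes no time and is no camera call; for the wrist camera it gives the pose at the moment of the call.
- bot.job_done(): hands the job in; it is judged then, once.
The state is a dict: "time": time; "q": joint angles; "qd": joint speeds; "joint_efforts": joint torques, N m; "ee_pos": TCP position; "tcp_rot": TCP orientation; "wrist_force": force on the tool from outside, world axes, zero at the start; "torque": the same for the moment, N m; "opening": finger opening in m; "grasp_force": force on a finger pad.
Only numpy, scipy, OpenCV 4.12 (cv2) and the standard library are available. Lean on these libraries where they do the work, as an engineer would, in place of code of your own. Each camera call takes 0.05 s, during which the arm holds its last target. There are 200 camera calls.

TASK

Set the reach of the bench lamp: press down the blue spring button on the telescoping boom, slide it along the tube and let it pop fully up through the hole marked by the red band, then let go. Be gentle: do not force the button against the tube, and leave the beaker, jar, tube rack and dish where they stand.

Things in the scene. Friction and masses are not known exactly. Their poses are not given: they have to be found in the camera images.
- tube: Fixed horizontal aluminium tube of the lamp boom, 40 mm wide, flat top face 90 mm above the bench, from 56 mm behind to 180 mm ahead of the origin. Origin on the bench plane under the first hole; x = along the tube, the way the boom extends; z up. Feet: 50 x 110 mm plates, 8 mm high, at x = -30 and 160 mm.
- first_hole (a point): Centre of the first hole, in the top face (tube x = 0). An 8 mm wide slot runs along the middle of the top face, widened to rectangular holes 15.6 mm long: this one, and three more beyond it, 40 mm apart, the nearest somewhere between x = 35 and 45 mm (not known beforehand). The top wall is 5 mm thick.
- lamp (a point): Centre of the white lamp head, a 100 mm disc at the end of the inner boom, 360 mm ahead of the button. Boom, lamp and button slide together along the tube's x by 0 to 135 mm with about 1.5 N friction.
- thumb: Blue spring button: block 24 mm along the tube, 20 mm across, 32 mm high; origin at its centre, axes as the tube's. Up, its origin is 116 mm above the bench and its underside 10 mm above the tube. It stands on a stem through the slot; below, a shoulder 12 mm long locks in a hole (1.8 mm play each way). It goes straight down 8 mm; spring 3 N at the top, 6.5 N at the bottom.
- thumb_top (a point): Centre of the blue button's top face. Pressed 4.5 mm or more it is free to slide. Let go between holes it stays 4.5 mm down, sprung against the underside of the wall (about 3 N to slide it so), and pops up by itself when it comes under a hole, unless something holds it down; the hole's far edge then stops it. At the start it is up in the first hole.
- ring_red: Red plastic band clipped round the tube beside one of its three outer holes, 12 mm long along the tube, its ears 8 mm out to each side; origin on the tube's centre line, level with its top face. It marks the hole nearest to it, whose centre lies 2 to 11 mm before or after the band along the tube (not known which, nor how far).
- ring_white1: White plastic band clipped round the tube beside one of its three outer holes, 12 mm long along the tube, its ears 8 mm out to each side; origin on the tube's centre line, level with its top face. It marks the hole nearest to it, whose centre lies 2 to 11 mm before or after the band along the tube (not known which, nor how far). Not the wanted one.
- ring_white2: White plastic band clipped round the tube beside one of its three outer holes, 12 mm long along the tube, its ears 8 mm out to each side; origin on the tube's centre line, level with its top face. It marks the hole nearest to it, whose centre lies 2 to 11 mm before or after the band along the tube (not known which, nor how far). Not the wanted one.
- beaker_mid (a point): Loose glass beaker, 66 mm across, 85 mm high; point at its centre, half-way up. Leave alone.
- jar_mid (a point): Loose amber jar with white lid, 56 mm across, 75 mm high; point at its centre, half-way up. Leave alone.
- rack_mid (a point): Loose white rack with capped test tubes, 110 x 50 mm, 83 mm high; point at its centre, about half-way up. Leave alone.
- dish_mid (a point): Loose white shallow dish under the lamp head, 80 mm across, 14 mm high; point at its centre. Leave alone.

How it is judged (in metres and radians):
On the way:
1. the button is pressed down and slid out of its first hole (z of thumb in the frame of tube below 0.1135 m and x of thumb in the frame of tube above 0.008 m), for 0.05 s.
At the end, for the whole second after the job is handed in: The blue button has popped up through the hole at the red band: its centre within 13.5 mm of the band's origin seen from above, standing fully up (its centre at least 114.5 mm above the bench; fully up is 116), at rest and let go (z of thumb in the frame of tube above 0.1145 m and horizontal distance between thumb and ring_red below 0.0135 m and linear speed of thumb below 0.01 m/s); the robot touches nothing.
It fails at once if the button is forced against the tube (hole edge, wall or bottom) with more than 22 N (contact force between thumb and tube above 22 N).
It fails at once if the glass beaker is moved by more than 15 mm (distance of beaker_mid from where it was at the start of the episode above 0.015 m).
It fails at once if the amber jar is moved by more than 15 mm (distance of jar_mid from where it was at the start of the episode above 0.015 m).
It fails at once if the tube rack is moved by more than 15 mm (distance of rack_mid from where it was at the start of the episode above 0.015 m).
It fails at once if the white dish is moved by more than 15 mm (distance of dish_mid from where it was at the start of the episode above 0.015 m).
It also fails if it takes over 42 s, if anything falls off the work surface, if the arm or the gripper's body presses on something with over 40 N, if the wrist force passes 120 N, or if a joint passes its speed limit or range.

## Working session

There is one attempt and no reset: what is moved stays moved. The work goes in short steps, Python scripts to look and compute and a tool call to move; the robot and the scene stay as the last step left them, time stands still between calls to the robot, and variables do not carry over. Pictures are saved under pics/ and viewed, at most 10 in all, crops included, and the job is handed in when it is done.

Besides the shell and the picture viewer there is one more tool, called after ">>>" as a command line: name --argument value ..., lists and objects as JSON in quotes. play_rows: Moves the arm, as the interface text tells. Its arguments: {"type":"object","properties":{"increments":{"type":"array"},"squeeze":{"type":"number"}},"required":["increments"]}

```bash
mkdir -p pics; python3 - <<'E'
from workcell import bot
import cv2,numpy as np
print(bot.get_obs())
for n in("scene","top"):
    im=bot.camera(n); cv2.imwrite(f"pics/{n}0.png",im[:,:,::-1]); c=bot.camera_info(n); print(n,c)
E
```

```text
{'time': 0.0, 'q': array([-7.37423029e+01,  5.01019935e+00,  1.00342731e+01,  9.50998577e+01,
        2.81638364e-05,  9.00006346e+01]), 'qd': array([ 0.08302175,  0.06468105,  0.00499983,  0.00645438, -0.01407381,
       -0.03577845]), 'joint_efforts': array([-6.57541641e-04, -5.20393932e+01,  4.64794886e+01,  1.63213816e-02,
       -1.79579052e-05,  3.19165827e-05]), 'ee_pos': array([ 0.15390545, -0.52776123,  0.21409011]), 'tcp_rot': array([-1.79924216e+02, -2.73244310e-05,  1.62570624e+01]), 'wrist_force': array([ 0.69100268, -0.12950355,  0.13851452]), 'torque': array([0.00235655, 0.00255181, 0.01019588]), 'grasp_force': 0.0, 'opening': 0.08538987220284062}
scene {'fovy': 44.911679534073386, 'cx': 319.4628860763027, 'cy': 239.30660679378016, 'R': array([[-0.1803191 ,  0.98356892, -0.00878611],
       [ 0.69942229,  0.12193528, -0.70423025],
       [-0.69158765, -0.13313137, -0.70991729]]), 't': array([-6.72296730e-04, -3.61884818e-01,  1.31592866e+00])}
top {'fovy': 55.56807148889671, 'cx': 324.8233178525249, 'cy': 241.46269711101496, 'R': array([[ 0.02817381, -0.99960204, -0.00141489],
       [-0.98396741, -0.02748372, -0.17621801],
       [ 0.17610899,  0.00635694, -0.98435015]]), 't': array([0.09163296, 0.60319216, 0.66638475])}
```

View pics/top0.png

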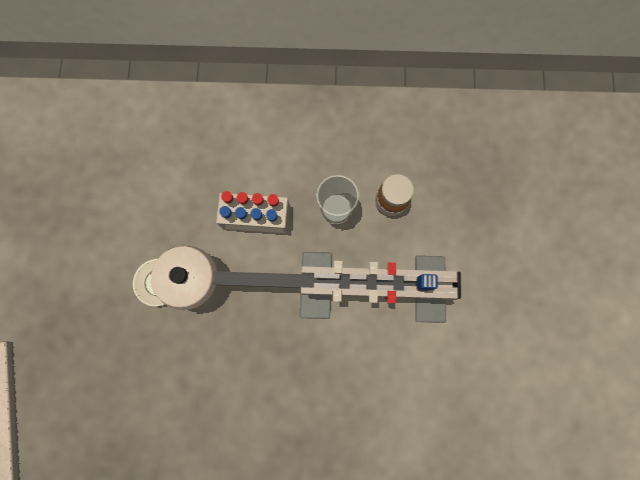

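View pics/scene0.png

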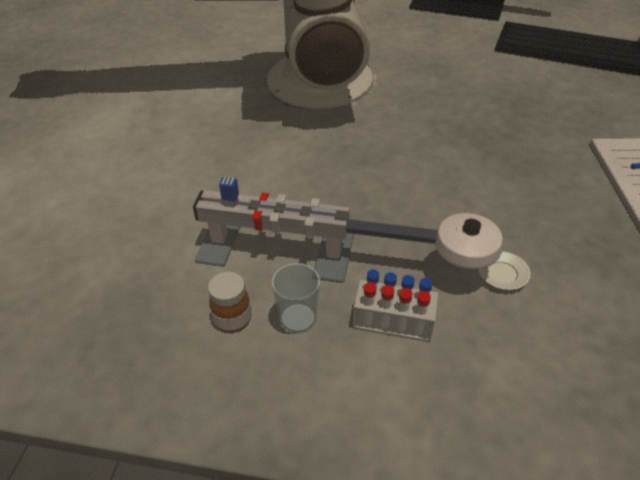

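The top view shows the button at about (428,282). The red band is at (392,283) with a dark hole just to its right at about (399,283). The other holes are near (372,282) and (345,281), each with a white band. Next I'll enlarge this and measure.

```bash
cat > h.py <<'E'
import numpy as np,cv2
from workcell import bot
def cam(n):
    c=bot.camera_info(n); c["f"]=240/np.tan(np.radians(c["fovy"]/2)); return c
def plane(c,uv,z):
    uv=np.atleast_2d(uv).astype(float)
    d=np.c_[(uv[:,0]-c["cx"])/c["f"],(uv[:,1]-c["cy"])/c["f"],np.ones(len(uv))]@c["R"]
    o=-c["R"].T@c["t"]; return o+d*((z-o[2])/d[:,2])[:,None]
def proj(c,X):
    p=np.atleast_2d(X)@c["R"].T+c["t"]; return p[:,:2]/p[:,2:]*c["f"]+[c["cx"],c["cy"]]
def blobs(im,col,amin=8):
    h=cv2.cvtColor(im,cv2.COLOR_RGB2HSV).astype(int); H,S,V=h[...,0],h[...,1],h[...,2]
    m={"red":((H<8)|(H>172))&(S>150)&(V>80),"blue":(H>100)&(H<128)&(S>120)&(V>40)}[col]
    n,l,s,ce=cv2.connectedComponentsWithStats(m.astype(np.uint8))
    return [(ce[i].round(2),s[i]) for i in range(1,n) if s[i,4]>=amin],m
E
python3 - <<'E'
from h import *
ims=[bot.camera("top").astype(float) for _ in range(6)]
im=np.mean(ims,0).astype(np.uint8); c=cam("top")
cv2.imwrite("pics/topavg.png",im[:,:,::-1])
for col in("red","blue"):
    for ce,s in blobs(im,col)[0]: print(col,ce,s,plane(c,ce,.09)[0].round(4),plane(c,ce,.132)[0].round(4))
crop=im[255:312,295:470]; cv2.imwrite("pics/crop1.png",cv2.resize(crop,None,fx=4.5,fy=4.5,interpolation=cv2.INTER_CUBIC)[:,:,::-1])
for y in(281,282,283): print(y,im[y,325:470].mean(1).astype(int))
E
```

```text
red [226.68 196.44] [222 191  11  12  98] [0.6595 0.2601 0.09  ] [0.6479 0.2503 0.132 ]
red [241.99 197.57] [237 192  11  12 104] [0.6584 0.2366 0.09  ] [0.6468 0.2283 0.132 ]
red [257.17 198.59] [252 193  11  12  99] [0.6574 0.2133 0.09  ] [0.6459 0.2065 0.132 ]
red [272.84 199.6 ] [268 194  11  12 100] [0.6565 0.1893 0.09  ] [0.6451 0.184  0.132 ]
red [391.56 268.38] [388 263   8  12  94] [0.5561 0.0082 0.09  ] [0.5509 0.0141 0.132 ]
red [391.17 296.61] [386 291  10  12 103] [0.5144 0.0086 0.09  ] [0.5119 0.0146 0.132 ]
blue [225.19 211.62] [220 206  11  12  98] [0.6357 0.2607 0.09  ] [0.6255 0.251  0.132 ]
blue [240.4  212.82] [235 207  11  12  93] [0.6344 0.2375 0.09  ] [0.6244 0.2292 0.132 ]
blue [256.02 213.85] [251 209  11  11  94] [0.6335 0.2138 0.09  ] [0.6235 0.2069 0.132 ]
blue [271.5 215. ] [267 210  10  11  90] [0.6323 0.1902 0.09  ] [0.6224 0.1848 0.132 ]
blue [424.07 283.1 ] [417 275  20  15 145] [ 0.5356 -0.0398  0.09  ] [ 0.5317 -0.0308  0.132 ]
281 [ 84  84  84  84  84  84  84  84  83  83  83  83  83  82  83  83  83  83
  83  83  83  83  83  83  83  83  83  83  84  
[... 958 characters left out ...]
 86  86  86  86  86  83  82
  99  83  69  69  68  68  49  45  39  70 123 137 137 136 136 135 136 137
 137]
283 [163 163 147 138 138 137 137 137 137 122 113 112 113 113  94  83  84  84
  84  83  83  84  83  83  84  87  88  87  88  88  89  88  87  87  87  87
  87  86  86  85  85  84  83  84  84  83  84  84  84  83  84  83  83  83
  83  83  83  83  83  83  82  82  82  82  82  82  82  82  82  82  82  82
  82  82  82  82  83  82  82  82  82  82  82  82  82  81  81  81  81  81
  60  44  42  42  43  47  69  87  93 163 183 143  99 125 169 153 108 104
 164 181 132  81  75  87  92  92  93  92  93  93  92  92  92  92  92  92
  92  57  18  17  18  19  31  45  39  70 123 136 136 135 135 134 135 135
 136]
```

View pics/crop1.png

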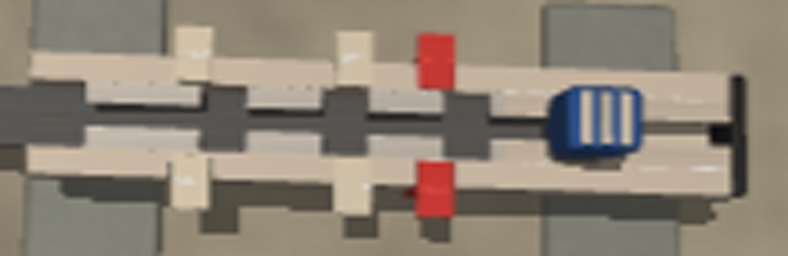

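```bash
python3 - <<'E'
from h import *
c=cam("top")
f=lambda x,y:(x/4.5+295-.4,y/4.5+255-.4)
P={}
for n,p,z in [("h1",(466.5,126),.09),("h2",(345.5,122),.09),("h3",(223.5,117),.09),("end",(30,113),.09),("back",(737,133),.09),("top",(604,120),.132),("red",(435,126),.09)]:
    P[n]=plane(c,f(*p),z)[0]; print(n,P[n].round(4))
d=P["end"]-P["back"]; d/=np.linalg.norm(d); print("dir",d, np.degrees(np.arctan2(d[1],d[0])))
for n in P: print(n,((P[n]-P["back"])@d*1000).round(1)-56)
# check in scene
s=cam("scene"); im=np.mean([bot.camera("scene").astype(float) for _ in range(4)],0).astype(np.uint8)
print(proj(s,[P["top"],P["h1"],P["red"],P["h3"]]).round(1))
x0,y0=185,165
cr=cv2.resize(im[y0:y0+100,x0:x0+175],None,fx=4.5,fy=4.5,interpolation=cv2.INTER_CUBIC)
for k in P: 
    q=(proj(s,P[k])[0]-[x0,y0]+.5)*4.5; cv2.circle(cr,(int(q[0]),int(q[1])),3,(0,255,0),-1)
cv2.imwrite("pics/crop2.png",cr[:,:,::-1])
E
```

```text
h1 [ 0.5353 -0.0018  0.09  ]
h2 [0.5355 0.0379 0.09  ]
h3 [0.536  0.0779 0.09  ]
end [0.5355 0.1415 0.09  ]
back [ 0.5355 -0.0903  0.09  ]
top [ 0.5344 -0.0374  0.132 ]
red [0.535  0.0086 0.09  ]
dir [2.50531270e-04 9.99999969e-01 0.00000000e+00] 89.98564561543799
h1 32.599999999999994
h2 72.19999999999999
h3 112.30000000000001
end 175.8
back -56.0
top -3.1000000000000014
red 42.900000000000006
[[228.  181.3]
 [253.8 205.7]
 [260.5 206.3]
 [305.2 212.1]]
```

View pics/crop2.png

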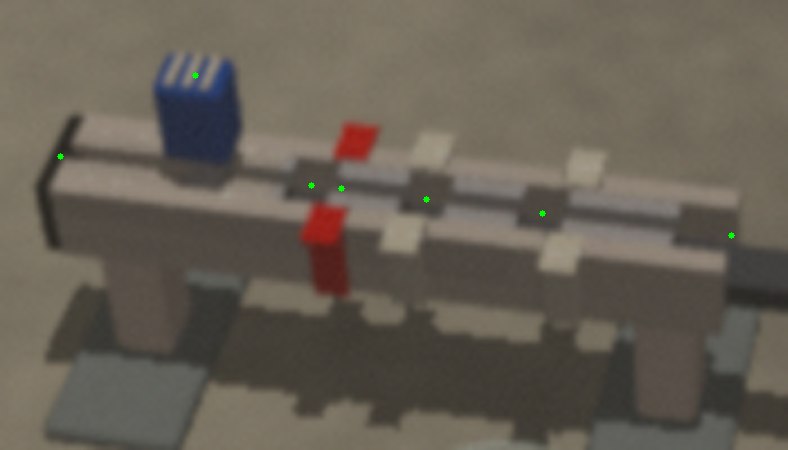

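The overlay matches the scene view, so the red band marks the first outer hole, about 36 mm along +y. I'll press with the fingers shut. First I turn the tool to yaw 0 and travel high.

>>> play_rows --increments '[{"slide": [0,0,0],"angular": [0,0,8.13],"claw": -1},{"slide": [0,0,0],"angular": [0,0,8.13],"claw": -1},{"slide": [27,-35,0],"angular": [0,0,0],"claw": -1},{"slide": [27,-35,0],"angular": [0,0,0],"claw": -1},{"slide": [27,-35,0],"angular": [0,0,0],"claw": -1},{"slide": [27,-35,0],"angular": [0,0,0],"claw": -1},{"slide": [27,-35,0],"angular": [0,0,0],"claw": -1},{"slide": [27,-35,0],"angular": [0,0,0],"claw": -1}]'

```text
time: 1.4
ee_pos: [0.3167, -0.3165, 0.215]
tcp_rot: [180.0, -0.0, -0.0]
wrist_force: [0.8, -0.3, -0.7]
opening: 0.0001
grasp_force: 0.0
```

>>> play_rows --increments '[{"slide": [27,-35,0],"angular": [0,0,0],"claw": -1},{"slide": [27,-35,0],"angular": [0,0,0],"claw": -1},{"slide": [27,-35,0],"angular": [0,0,0],"claw": -1},{"slide": [27,-35,0],"angular": [0,0,0],"claw": -1},{"slide": [27,-35,0],"angular": [0,0,0],"claw": -1},{"slide": [27,-35,0],"angular": [0,0,0],"claw": -1},{"slide": [27,-35,0],"angular": [0,0,0],"claw": -1},{"slide": [29,-34,0],"angular": [0,0,0],"claw": -1}]'

```text
time: 2.2
ee_pos: [0.5348, -0.0372, 0.215]
tcp_rot: [180.0, -0.0, 0.0]
wrist_force: [0.5, -0.7, 0.4]
opening: 0.0002
grasp_force: 0.0
```

>>> play_rows --increments '[{"slide": [0,0,20],"angular": [0,0,0],"claw": -1},{"slide": [0,0,20],"angular": [0,0,0],"claw": -1},{"slide": [0,0,12],"angular": [0,0,0],"claw": -1},{"slide": [0,0,0],"angular": [0,0,0],"claw": -1},{"slide": [0,0,0],"angular": [0,0,0],"claw": -1}]'

```text
time: 2.7
ee_pos: [0.534, -0.0393, 0.1635]
tcp_rot: [180.0, -0.0, -0.0]
wrist_force: [-0.2, 0.5, 0.0]
opening: 0.0002
grasp_force: 0.0
```

```bash
python3 - <<'E'
from h import *
for _ in range(3):
    o=bot.get_obs(); print(o["ee_pos"].round(4),o["wrist_force"].round(2))
    im=bot.camera("scene")
o=bot.get_obs(); print(bot.get_obs()["wrist_force"], getattr(bot,"tcp_to_tips",None))
c=cam("scene"); t=o["ee_pos"]-[0,0,.019]; print(proj(c,t))
cv2.imwrite("pics/s1.png",cv2.resize(im[90:220,150:330],None,fx=4,fy=4,interpolation=cv2.INTER_CUBIC)[:,:,::-1])
E
```

```text
[ 0.534  -0.0393  0.1635] [-0.2   0.47  0.03]
[ 0.5342 -0.0393  0.1639] [ 0.26 -0.38  0.57]
[ 0.5344 -0.0393  0.164 ] [-0.15  0.32  0.22]
[-0.12684961 -0.20692688  0.19096116] 0.019
[[225.75479876 174.27038671]]
```

View pics/s1.png

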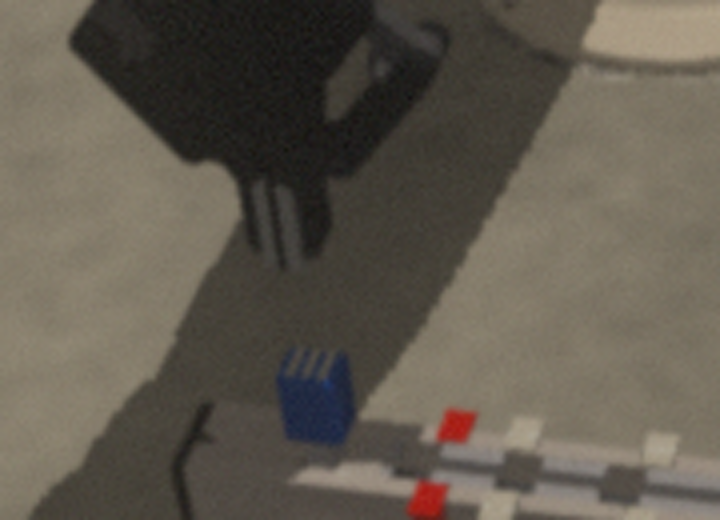

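The fingertips appear at about (220,157) in the scene, but they project to (226,174). I'll check this with the top and wrist views.

```bash
python3 - <<'E'
from h import *
t=bot.get_obs()["ee_pos"]; print(t, bot.get_obs()["q"].round(2))
a=bot.camera("top"); b=bot.camera("wrist"); c=cam("top"); w=cam("wrist")
print(w)
B=np.array([.535,-.0375,.132])
for cc,im in((c,a),(w,b)):
    for X,col in((t-[0,0,.019],(0,255,0)),(B,(255,255,0))):
        q=proj(cc,X)[0]; print(q); cv2.circle(im,(int(q[0]),int(q[1])),2,col,-1)
A=cv2.resize(a[190:340,330:480],(480,480),interpolation=cv2.INTER_CUBIC)
cv2.imwrite("pics/tw1.png",cv2.resize(np.hstack([A,b]),None,fx=.71,fy=.71)[:,:,::-1])
E
```

```text
[ 0.53438303 -0.03928941  0.16402514] [ -4.21   2.16   1.49  89.23   0.   175.82]
{'fovy': 59.86515760768032, 'cx': 313.0458385818716, 'cy': 232.8063945058465, 'R': array([[-4.63002335e-04, -9.99999475e-01,  9.14666747e-04],
       [-9.53190002e-01,  7.17898399e-04,  3.02371138e-01],
       [-3.02371635e-01, -7.31852655e-04, -9.53189833e-01]]), 't': array([-0.03862127,  0.48462846,  0.49275545]), 'f': np.float64(416.82415441977287)}
[432.34514511 280.48619313]
[428.871443   280.86936721]
[314.24111906 274.02777329]
[310.51015474 262.37892   ]
```

View pics/tw1.png

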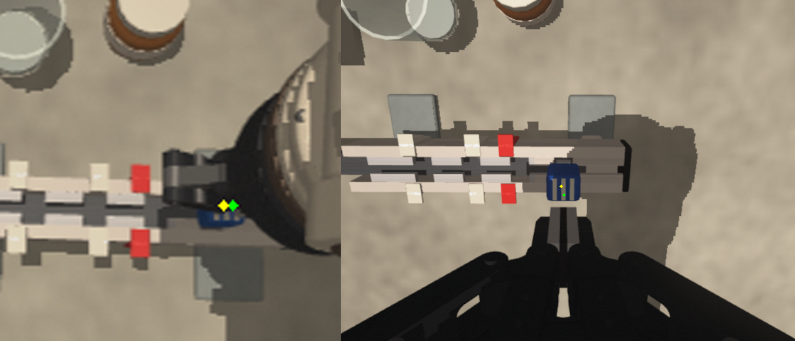

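```bash
python3 - <<'E'
from h import *
t=bot.get_obs()["ee_pos"]
s=cam("scene");w=cam("wrist")
for z in(.14,.15,.16,.17,.18,.19): print(z,plane(s,(220,157),z)[0].round(4),plane(w,(313,303),z)[0].round(4))
b=bot.camera("wrist"); a=bot.camera("scene")
L=cv2.resize(b[230:350,240:390],(600,480),interpolation=cv2.INTER_CUBIC)
for k,dz in enumerate((.019,.009,-.001,-.011)):
    q=(proj(w,t-[0,0,dz])[0]-[240,230])*4; cv2.circle(L,(int(q[0]),int(q[1])),4,(0,255,0),-1)
cv2.imwrite("pics/w2.png",L[:,:,::-1])
E
```

```text
0.14 [ 0.4897 -0.0626  0.14  ] [ 0.5169 -0.0387  0.14  ]
0.15 [ 0.5022 -0.0574  0.15  ] [ 0.5221 -0.0387  0.15  ]
0.16 [ 0.5147 -0.0521  0.16  ] [ 0.5272 -0.0387  0.16  ]
0.17 [ 0.5271 -0.0469  0.17  ] [ 0.5323 -0.0387  0.17  ]
0.18 [ 0.5396 -0.0417  0.18  ] [ 0.5375 -0.0387  0.18  ]
0.19 [ 0.5521 -0.0364  0.19  ] [ 0.5426 -0.0387  0.19  ]
```

View pics/w2.png

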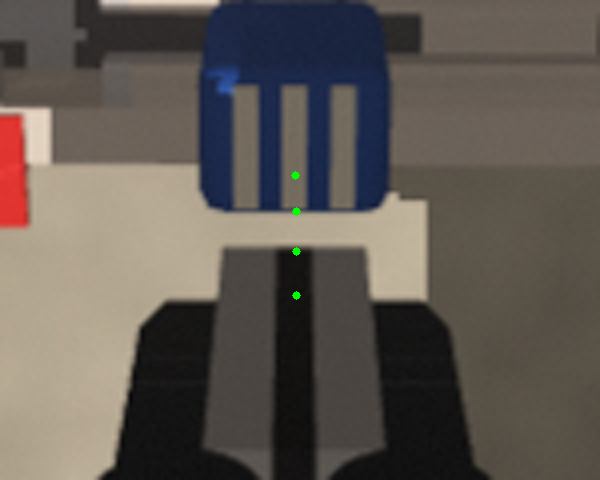

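Triangulated from both views, the visible fingertips sit at z≈0.177, well above the stated 0.145. So I'll come down in small force-checked steps and find contact by force.

>>> play_rows --increments '[{"slide": [0.5,-2,6],"angular": [0,0,0],"claw": -1},{"slide": [0,0,4],"angular": [0,0,0],"claw": -1},{"slide": [0,0,0],"angular": [0,0,0],"claw": -1},{"slide": [0,0,0],"angular": [0,0,0],"claw": -1}]'

```text
time: 3.45
ee_pos: [0.5343, -0.037, 0.1525]
tcp_rot: [-180.0, 0.0, 0.0]
wrist_force: [0.3, 0.5, 0.4]
opening: 0.0004
grasp_force: 0.0
```

```bash
python3 - <<'E'
from h import *
for _ in range(3):
    o=bot.get_obs(); b=bot.camera("wrist")
    print(o["ee_pos"].round(4),o["wrist_force"].round(2))
a=bot.camera("scene")
L=cv2.resize(b[220:340,240:390],(500,400),interpolation=cv2.INTER_CUBIC)
M=cv2.resize(a[110:210,180:255],(300,400),interpolation=cv2.INTER_CUBIC)
cv2.imwrite("pics/w3.png",np.hstack([L,M])[:,:,::-1])
E
```

```text
[ 0.5343 -0.037   0.1525] [0.35 0.46 0.44]
[ 0.5345 -0.037   0.1527] [-0.37  0.1   0.07]
[ 0.5345 -0.037   0.1528] [ 0.47 -0.23  1.09]
```

View pics/w3.png

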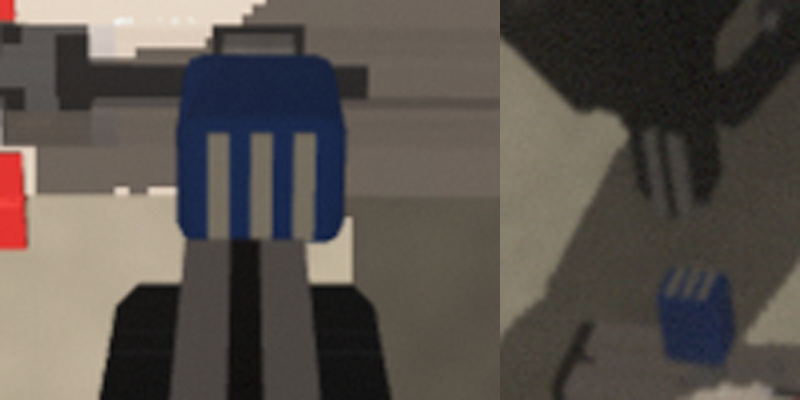

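>>> play_rows --increments '[{"slide": [0,0,3],"angular": [0,0,0],"claw": -1},{"slide": [0,0,0],"angular": [0,0,0],"claw": -1},{"slide": [0,0,0],"angular": [0,0,0],"claw": -1}]'

```text
time: 3.95
ee_pos: [0.5344, -0.037, 0.1497]
tcp_rot: [-180.0, 0.0, -0.0]
wrist_force: [-0.6, 0.0, -0.9]
opening: -0.0001
grasp_force: 0.0
```

>>> play_rows --increments '[{"slide": [0,0,3],"angular": [0,0,0],"claw": -1},{"slide": [0,0,0],"angular": [0,0,0],"claw": -1},{"slide": [0,0,0],"angular": [0,0,0],"claw": -1}]'

```text
time: 4.25
ee_pos: [0.5344, -0.037, 0.1466]
tcp_rot: [-180.0, 0.0, 0.0]
wrist_force: [0.4, -0.1, -0.8]
opening: -0.0003
grasp_force: 0.0
```

>>> play_rows --increments '[{"slide": [0,0,2],"angular": [0,0,0],"claw": -1},{"slide": [0,0,0],"angular": [0,0,0],"claw": -1},{"slide": [0,0,0],"angular": [0,0,0],"claw": -1}]'

```text
time: 4.55
ee_pos: [0.5345, -0.037, 0.1448]
tcp_rot: [-180.0, 0.0, 0.0]
wrist_force: [0.3, -0.1, -0.2]
opening: 0.0001
grasp_force: 0.0
```

```bash
python3 - <<'E'
from h import *
F=[]
for _ in range(4):
    o=bot.get_obs(); b=bot.camera("scene"); F.append(o["wrist_force"])
print(np.mean(F,0).round(2),o["ee_pos"])
x=[(ce,s) for ce,s in blobs(b,"blue",30)[0] if ce[1]<230]; print(x)
c=cam("scene"); print([proj(c,[.5345,-.037,z])[0].round(1) for z in (.132,.14,.15,.16,.17)])
g=cv2.cvtColor(b,cv2.COLOR_RGB2GRAY); print(g[150:192,218:232:1])
E
```

```text
[ 0.23 -0.41 -0.05] [ 0.53452236 -0.03701135  0.1448472 ]
[(array([228.78, 190.95]), array([220, 180,  17,  20, 158], dtype=int32))]
[array([228.3, 181.4]), array([227.7, 177.2]), array([226.8, 171.8]), array([226. , 166.4]), array([225.1, 160.8])]
[[67 61 46 32 52 65 66 66 55 38 33 35 32 26]
 [70 64 47 34 52 65 65 66 56 41 33 28 31 28]
 [67 63 45 40 47 65 66 65 54 42 32 28 30 31]
 [65 63 45 40 44 61 68 64 60 46 37 30 32 30]
 [63 64 56 39 44 60 66 67 60 49 32 34 29 35]
 [63 68 61 43 41 51 67 65 64 47 33 35 18 27]
 [64 69 61 41 37 55 64 66 64 53 38 32 29 29]
 [61 63 64 49 37 51 63 65 64 57 42 30 35 24]
 [60 66 62 46 38 51 63 69 61 61 41 32 35 32]
 [54 65 64 48 37 45 62 66 65 55 46 31 30 26]
 [51 64 64 53 39 41 60 69 66 56 44 37 35 28]
 [51 62 65 58 39 39 60 68 63 58 47 39 32 30]
 [50 66 67 62 45 37 54 66 65 64 50 38 30 26]
 [46 61 65 62 44 37 49 66 68 64 51 35 31 32]
 [52 64 66 62 48 41 47 66 68 68 58 43 34 37]
 [61 63 69 65 50 38 46 66 65 67 57 50 46 43]
 [62 67 68 63 57 43 42 64 69 67 65 62 54 59]
 [62 64 64 67 59 41 41 59 65 63 60 62 62 61]
 [66 63 64 63 61 48 49 56 65 64 62 60 61 
[... 339 characters left out ...]
64 66 59 61 63 68 64 64]
 [63 65 65 56 54 56 68 68 56 56 68 65 64 60]
 [63 62 63 53 50 59 73 67 51 58 71 68 54 57]
 [67 65 60 50 52 71 73 60 56 71 73 62 56 64]
 [62 63 53 51 60 72 71 56 60 68 69 54 55 72]
 [62 61 51 53 68 73 63 54 67 72 63 54 61 75]
 [65 54 47 50 72 70 51 51 74 68 56 57 70 71]
 [64 54 52 56 70 62 54 58 71 66 57 59 72 68]
 [59 52 47 50 53 53 46 52 58 53 48 64 65 55]
 [55 50 45 41 44 44 43 44 42 41 47 51 54 42]
 [59 53 41 44 45 40 44 43 45 39 42 44 42 36]
 [60 51 43 43 40 40 39 46 38 44 39 39 43 44]
 [58 49 41 41 43 44 42 41 41 38 37 44 46 39]
 [63 55 43 38 42 42 41 39 40 43 40 40 44 44]
 [58 56 46 40 39 46 39 39 39 41 44 41 37 42]
 [66 60 47 41 44 44 42 41 44 42 45 38 41 40]]
```

>>> play_rows --increments '[{"slide": [0,0,4],"angular": [0,0,0],"claw": -1},{"slide": [0,0,0],"angular": [0,0,0],"claw": -1},{"slide": [0,0,0],"angular": [0,0,0],"claw": -1}]'

```text
time: 5.05
ee_pos: [0.5344, -0.037, 0.1406]
tcp_rot: [-180.0, 0.0, 0.0]
wrist_force: [0.5, -0.3, -0.6]
opening: 0.0002
grasp_force: 0.0
```

>>> play_rows --increments '[{"slide": [0,0,4],"angular": [0,0,0],"claw": -1},{"slide": [0,0,0],"angular": [0,0,0],"claw": -1},{"slide": [0,0,0],"angular": [0,0,0],"claw": -1}]'

```text
time: 5.35
ee_pos: [0.5344, -0.037, 0.1366]
tcp_rot: [-180.0, 0.0, -0.0]
wrist_force: [-0.2, 0.6, 0.3]
opening: 0.0
grasp_force: 0.0
```

>>> play_rows --increments '[{"slide": [0,0,4],"angular": [0,0,0],"claw": -1},{"slide": [0,0,0],"angular": [0,0,0],"claw": -1},{"slide": [0,0,0],"angular": [0,0,0],"claw": -1}]'

```text
time: 5.65
ee_pos: [0.5344, -0.037, 0.1326]
tcp_rot: [-180.0, 0.0, 0.0]
wrist_force: [-0.1, 1.0, 0.1]
opening: 0.0
grasp_force: 0.0
```

>>> play_rows --increments '[{"slide": [0,0,4],"angular": [0,0,0],"claw": -1},{"slide": [0,0,0],"angular": [0,0,0],"claw": -1},{"slide": [0,0,0],"angular": [0,0,0],"claw": -1}]'

```text
time: 5.95
ee_pos: [0.5344, -0.037, 0.1286]
tcp_rot: [-180.0, 0.0, 0.0]
wrist_force: [0.8, 0.0, 0.9]
opening: 0.0
grasp_force: 0.0
```

```bash
python3 - <<'E'
from h import *
F=[]
for _ in range(3):
    o=bot.get_obs(); b=bot.camera("scene"); F.append(o["wrist_force"])
w=bot.camera("wrist")
print(np.mean(F,0).round(2),o["ee_pos"])
print([(ce,s) for ce,s in blobs(b,"blue",30)[0] if ce[1]<230])
L=cv2.resize(w[200:340,220:400],(514,400),interpolation=cv2.INTER_CUBIC)
M=cv2.resize(b[120:210,190:257],(298,400),interpolation=cv2.INTER_CUBIC)
cv2.imwrite("pics/w4.png",np.hstack([L,M])[:,:795,::-1])
E
```

```text
[-0.15 -0.16  0.17] [ 0.53452204 -0.03698835  0.12883946]
[(array([227.74, 190.75]), array([220, 182,  17,  18, 163], dtype=int32))]
```

View pics/w4.png

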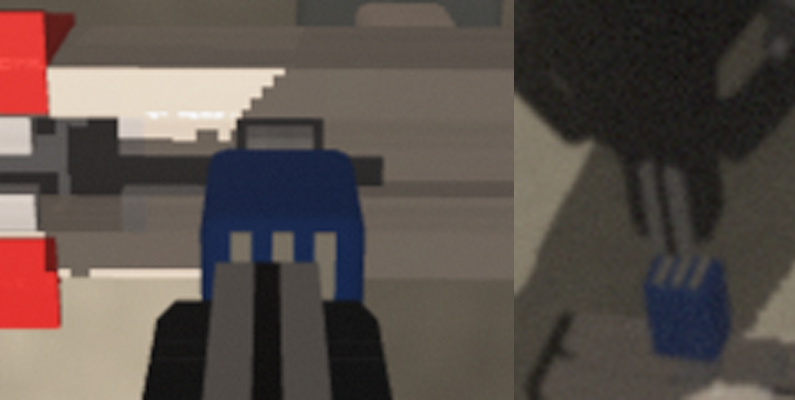

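>>> play_rows --increments '[{"slide": [0,1.5,4],"angular": [0,0,0],"claw": -1},{"slide": [0,0,0],"angular": [0,0,0],"claw": -1},{"slide": [0,0,0],"angular": [0,0,0],"claw": -1}]'

```text
time: 6.45
ee_pos: [0.5343, -0.0386, 0.1246]
tcp_rot: [-180.0, 0.0, -0.0]
wrist_force: [-0.1, -0.2, 0.2]
opening: 0.0001
grasp_force: 0.0
```

>>> play_rows --increments '[{"slide": [0,0,2],"angular": [0,0,0],"claw": -1},{"slide": [0,0,0],"angular": [0,0,0],"claw": -1},{"slide": [0,0,0],"angular": [0,0,0],"claw": -1}]'

```text
time: 6.75
ee_pos: [0.5345, -0.0385, 0.1228]
tcp_rot: [-180.0, 0.0, 0.0]
wrist_force: [0.2, 0.4, -0.4]
opening: -0.0002
grasp_force: 0.0
```

>>> play_rows --increments '[{"slide": [0,0,2],"angular": [0,0,0],"claw": -1},{"slide": [0,0,0],"angular": [0,0,0],"claw": -1},{"slide": [0,0,0],"angular": [0,0,0],"claw": -1}]'

```text
time: 7.05
ee_pos: [0.5344, -0.0385, 0.1207]
tcp_rot: [-180.0, 0.0, 0.0]
wrist_force: [-0.6, -0.5, 0.4]
opening: -0.0001
grasp_force: 0.0
```

>>> play_rows --increments '[{"slide": [0,0,2],"angular": [0,0,0],"claw": -1},{"slide": [0,0,0],"angular": [0,0,0],"claw": -1},{"slide": [0,0,0],"angular": [0,0,0],"claw": -1}]'

```text
time: 7.35
ee_pos: [0.5344, -0.0385, 0.1187]
tcp_rot: [-180.0, 0.0, -0.0]
wrist_force: [-0.2, 1.1, -0.3]
opening: -0.0003
grasp_force: 0.0
```

>>> play_rows --increments '[{"slide": [0,0,2],"angular": [0,0,0],"claw": -1},{"slide": [0,0,0],"angular": [0,0,0],"claw": -1},{"slide": [0,0,0],"angular": [0,0,0],"claw": -1}]'

```text
time: 7.65
ee_pos: [0.5344, -0.0385, 0.1167]
tcp_rot: [-180.0, 0.0, -0.0]
wrist_force: [0.0, 0.3, -0.3]
opening: 0.0003
grasp_force: 0.0
```

```bash
python3 - <<'E'
from h import *
F=[]
for _ in range(3):
    o=bot.get_obs(); b=bot.camera("scene"); F.append(o["wrist_force"])
w=bot.camera("wrist")
print(np.mean(F,0).round(2),o["ee_pos"])
print([(ce,s) for ce,s in blobs(b,"blue",30)[0] if ce[1]<230])
L=cv2.resize(w[200:340,220:400],(514,400),interpolation=cv2.INTER_CUBIC)
M=cv2.resize(b[120:210,190:257],(298,400),interpolation=cv2.INTER_CUBIC)
cv2.imwrite("pics/w5.png",np.hstack([L,M])[:,:795,::-1])
E
```

```text
[ 0.14  0.2  -0.21] [ 0.53449238 -0.03849714  0.11679746]
[(array([228.63, 190.79]), array([220, 180,  17,  20, 167], dtype=int32))]
```

View pics/w5.png

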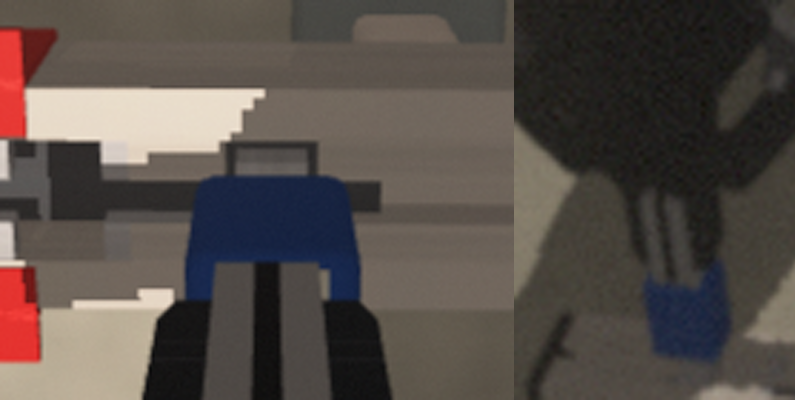

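>>> play_rows --increments '[{"slide": [0,0,2],"angular": [0,0,0],"claw": -1},{"slide": [0,0,0],"angular": [0,0,0],"claw": -1},{"slide": [0,0,0],"angular": [0,0,0],"claw": -1}]'

```text
time: 8.15
ee_pos: [0.5347, -0.0385, 0.115]
tcp_rot: [180.0, -0.0, -0.0]
wrist_force: [-0.2, 0.2, 2.9]
opening: 0.0001
grasp_force: 1.3
```

Contact: 2.9 N at TCP z≈0.115. Now I press on toward about 6 mm, checking the force.

>>> play_rows --increments '[{"slide": [0,0,2],"angular": [0,0,0],"claw": -1},{"slide": [0,0,2],"angular": [0,0,0],"claw": -1},{"slide": [0,0,0],"angular": [0,0,0],"claw": -1},{"slide": [0,0,0],"angular": [0,0,0],"claw": -1}]'

```text
time: 8.55
ee_pos: [0.5346, -0.0385, 0.111]
tcp_rot: [180.0, -0.0, -0.0]
wrist_force: [1.8, 0.5, 4.1]
opening: 0.0002
grasp_force: 2.3
```

```bash
cat > ob.py <<'E'
from h import *
F=[];P=[];B=[]
for _ in range(4):
    o=bot.get_obs(); b=bot.camera("scene"); F.append(o["wrist_force"]);P.append(o["ee_pos"])
    B.append(max(((ce,s) for ce,s in blobs(b,"blue",30)[0] if ce[1]<240 and ce[0]<330),key=lambda q:q[1][4]))
print(o["time"],"F",np.mean(F,0).round(2),"pos",np.mean(P,0).round(4),"blue",np.mean([q[0] for q in B],0).round(2),B[-1][1])
E
python3 ob.py
```

```text
8.7 F [ 1.31 -0.    4.05] pos [ 0.5347 -0.0385  0.111 ] blue [228.61 193.43] [221 185  16  18 171]
```

>>> play_rows --increments '[{"slide": [0,0,1.5],"angular": [0,0,0],"claw": -1},{"slide": [0,0,0],"angular": [0,0,0],"claw": -1},{"slide": [0,0,0],"angular": [0,0,0],"claw": -1}]'

```text
time: 9.05
ee_pos: [0.5347, -0.0385, 0.1094]
tcp_rot: [180.0, -0.0, 0.0]
wrist_force: [1.7, -0.4, 4.2]
opening: 0.0003
grasp_force: 2.6
```

```bash
python3 ob.py
```

```text
9.2 F [ 1.17 -0.47  5.39] pos [ 0.5346 -0.0385  0.1094] blue [228.68 194.37] [221 185  17  18 179]
```

About 5.5–6 mm down. Now I slide along +y in gentle steps.

>>> play_rows --increments '[{"slide": [0,-1.5,0],"angular": [0,0,0],"claw": -1},{"slide": [0,-1.5,0],"angular": [0,0,0],"claw": -1},{"slide": [0,-1.5,0],"angular": [0,0,0],"claw": -1},{"slide": [0,-1.5,0],"angular": [0,0,0],"claw": -1},{"slide": [0,-1.5,0],"angular": [0,0,0],"claw": -1},{"slide": [0,0,0],"angular": [0,0,0],"claw": -1},{"slide": [0,0,0],"angular": [0,0,0],"claw": -1}]'

```text
time: 9.95
ee_pos: [0.5347, -0.0311, 0.1095]
tcp_rot: [180.0, -0.0, 0.0]
wrist_force: [1.7, 0.2, 5.2]
opening: -0.0001
grasp_force: 2.6
```

```bash
python3 ob.py
```

```text
10.1 F [ 1.17 -0.2   5.04] pos [ 0.5347 -0.0311  0.1095] blue [233.26 194.98] [225 185  16  19 149]
```

>>> play_rows --increments '[{"slide": [0,-2,0],"angular": [0,0,0],"claw": -1},{"slide": [0,-2.5,0],"angular": [0,0,0],"claw": -1},{"slide": [0,-2.5,0],"angular": [0,0,0],"claw": -1},{"slide": [0,-2.5,0],"angular": [0,0,0],"claw": -1},{"slide": [0,-2.5,0],"angular": [0,0,0],"claw": -1},{"slide": [0,-2,0],"angular": [0,0,0],"claw": -1},{"slide": [0,0,0],"angular": [0,0,0],"claw": -1},{"slide": [0,0,0],"angular": [0,0,0],"claw": -1}]'

```text
time: 10.95
ee_pos: [0.5348, -0.0169, 0.1095]
tcp_rot: [-180.0, -0.0, 0.0]
wrist_force: [2.1, 0.8, 4.7]
opening: 0.0001
grasp_force: 2.6
```

```bash
python3 ob.py; python3 - <<'E'
from h import *
c=cam("scene"); print([proj(c,[.5345,-.0385+d,.110])[0].round(2) for d in (0,.0074,.0214,.035)])
# lamp black knob in top view: track boom travel
for n in("top",):
    im=bot.camera(n); old=cv2.imread("pics/topavg.png")[:,:,::-1]; k=cam(n)
    for q in(old,im):
        g=cv2.cvtColor(q,cv2.COLOR_RGB2GRAY)[255:295,130:215]; m=(g<45).astype(np.uint8)
        nn,l,s,ce=cv2.connectedComponentsWithStats(m); i=1+np.argmax(s[1:,4]); p=ce[i]+[130,255]; print(p,s[i],plane(k,p,.13)[0].round(4))
E
```

```text
11.1 F [ 1.47 -0.17  4.9 ] pos [ 0.5347 -0.0169  0.1095] blue [242.83 195.8 ] [235 186  16  19 163]
[array([229.11, 192.63]), array([233.85, 193.18]), array([242.86, 194.22]), array([251.64, 195.23])]
[183.97368421 276.63157895] [49 14  8 14 38] [0.5315 0.3026 0.13  ]
[169.36842105 275.97368421] [34 13  9 15 38] [0.5319 0.323  0.13  ]
```

>>> play_rows --increments '[{"slide": [0,-2.5,0],"angular": [0,0,0],"claw": -1},{"slide": [0,-2.5,0],"angular": [0,0,0],"claw": -1},{"slide": [0,-2.5,0],"angular": [0,0,0],"claw": -1},{"slide": [0,-2.5,0],"angular": [0,0,0],"claw": -1},{"slide": [0,-2.5,0],"angular": [0,0,0],"claw": -1},{"slide": [0,-2.4,0],"angular": [0,0,0],"claw": -1},{"slide": [0,0,0],"angular": [0,0,0],"claw": -1},{"slide": [0,0,0],"angular": [0,0,0],"claw": -1}]'

```text
time: 12.0
ee_pos: [0.5348, -0.002, 0.1095]
tcp_rot: [-180.0, -0.0, 0.0]
wrist_force: [2.1, 0.6, 5.6]
opening: -0.0002
grasp_force: 2.6
```

```bash
python3 ob.py
```

```text
12.15 F [1.57 0.36 4.99] pos [ 0.5348 -0.002   0.1095] blue [252.16 197.23] [244 188  16  17 157]
```

>>> play_rows --increments '[{"slide": [0,0,-2],"angular": [0,0,0],"claw": -1},{"slide": [0,0,-2],"angular": [0,0,0],"claw": -1},{"slide": [0,0,0],"angular": [0,0,0],"claw": -1},{"slide": [0,0,0],"angular": [0,0,0],"claw": -1}]'

```text
time: 12.6
ee_pos: [0.5346, -0.0021, 0.1133]
tcp_rot: [-180.0, -0.0, -0.0]
wrist_force: [1.7, 0.0, 4.0]
opening: -0.0001
grasp_force: 1.7
```

```bash
python3 ob.py
```

```text
12.75 F [2.41 0.32 3.71] pos [ 0.5345 -0.0021  0.1132] blue [251.83 195.16] [244 186  16  18 174]
```

The button still pushes with 3.7 N at about 2 mm depth, so it is rising into the hole. I'll lift clear.

>>> play_rows --increments '[{"slide": [0,0,-2],"angular": [0,0,0],"claw": -1},{"slide": [0,0,-6],"angular": [0,0,0],"claw": -1},{"slide": [0,0,-20],"angular": [0,0,0],"claw": -1},{"slide": [0,0,-30],"angular": [0,0,0],"claw": -1},{"slide": [-30,0,-30],"angular": [0,0,0],"claw": -1},{"slide": [-45,0,0],"angular": [0,0,0],"claw": -1},{"slide": [-45,0,0],"angular": [0,0,0],"claw": -1},{"slide": [0,0,0],"angular": [0,0,0],"claw": -1}]'

```text
time: 13.6
ee_pos: [0.4101, -0.0022, 0.2023]
tcp_rot: [180.0, 0.0, -0.0]
wrist_force: [1.2, 0.0, 0.1]
opening: 0.0001
grasp_force: 0.0
```

```bash
python3 ob.py; python3 - <<'E'
from h import *
im=np.mean([bot.camera("scene").astype(float) for _ in range(4)],0).astype(np.uint8)
c=cam("scene"); s0=cv2.imread("pics/scene0.png")[:,:,::-1]
D=np.array([0,.0365,0])
def box(cx,cy,z):
    X=[[cx+a,cy+b,z+h] for a in(-.01,.01) for b in(-.012,.012) for h in(-.016,.016)]
    p=proj(c,X); return p.min(0).round(1),p.max(0).round(1)
for q,y in((s0,-.0385),(im,-.002)):
    print([ (ce,s) for ce,s in blobs(q,"blue",60)[0] if ce[1]<230 and ce[0]<300],"up",box(.5347,y,.116),"down",box(.5347,y,.1115))
t=bot.camera("top"); k=cam("top")
for ce,s in blobs(t,"red",30)[0]+blobs(t,"blue",30)[0]:
    if ce[1]>240: print(ce,s,plane(k,ce,.12)[0].round(4))
E
```

```text
13.75 F [ 0.88 -0.23  0.12] pos [ 0.4127 -0.0022  0.2019] blue [252.88 191.48] [243 182  18  21 132]
[] up (array([217.4, 176.3]), array([239.3, 203. ])) down (array([217.9, 178.6]), array([239.6, 205.2]))
[(array([253.47, 191.22]), array([243, 182,  17,  20, 128], dtype=int32))] up (array([241.5, 178.9]), array([262.5, 205.7])) down (array([241.8, 181.3]), array([262.8, 208. ]))
[391.5  268.26] [388 263   8  12  92] [0.5526 0.0125 0.12  ]
[391.17 296.61] [386 291  10  12 103] [0.5126 0.0129 0.12  ]
[399.51 282.17] [392 274  19  15 129] [0.5332 0.0012 0.12  ]
```

```bash
python3 -c "
from workcell import bot
print(bot.job_done())"
```

```text
the job is handed in; nothing more can be done
None
```

I pressed the blue button down, slid it about 36.5 mm to the hole at the red band, let it pop up there, then pulled the arm clear and handed the job in at about 14 s; images and force readings show it fully up, but the hand-in gave no verdict.

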